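Change colours at the paint rack

TASK

I am done with the red paint: press its flip cap fully shut so that it does not dry out, and only then flick open the cap of the blue pot, swung up past a right angle to its shut position so that it stays open by itself. Leave the yellow and white caps as they are and do not knock over or push about the loose things around the rack.

Things in the scene. Friction and masses are not known exactly. Their poses are not given: they have to be found in the camera images.
- rack: fixed wooden rack, base 190 (x) x 600 (y) x 18 mm. Origin: centre of its underside on the table; z up, -x is its front, facing the robot within 12 degrees. Holds four fixed paint pots in a row along y, 95 mm apart, order varying, all leaning 35 degrees from vertical towards the front (-x). Each has a flip cap hinged at its upper rear rim, with a thumb tab at the front.
- rail_mid (a point): middle of the rack's drying rail, a 16 mm wooden bar along the rack's y over the caps, 429 mm above the table, at x = -45 mm of the rack, on 18 mm posts 285 mm either side. A gripper pointing straight down at the caps strikes it: come from the front, under it, with the tool tilted 25 to 40 degrees, fingers pointing down and away from the front.
- red_cap (a joint): angle of the flip cap (disc 70 mm wide, 10 mm thick) of the red paint pot (64 mm wide, 124 mm long): 0 = shut flat on the pot, growing as the tab swings up and back, 2.1 = stop; stands open at the start, 1.4 to 2.0. Stiff hinge, 0.1 N m of friction (1.1 N at the tab), no spring: stays where it is left.
- red_hinge (a point): middle of the red cap's hinge axis, at the upper rear rim of the pot; fixed. Axes parallel to the rack's; the hinge turns about y. With the cap at angle q and b = 35 deg - q, a point of the cap r from the hinge towards the tab and h towards its outer face lies at x = -r cos b - h sin b, z = -r sin b + h cos b from here.
- red_tab (a point): centre of the red cap's thumb tab: r = 90 mm from the hinge, h = 3 mm (see the hinge). The tab is a flat tongue 22 mm wide along the rack's y, 8 mm thick, reaching from the disc's rim (r = 71) to r = 104 mm. Pinch its two sides with fingers closing along y; it turns between the pads while the tool keeps its tilt.
- white_cap (a joint): angle of the flip cap (disc 70 mm wide, 10 mm thick) of the white paint pot (64 mm wide, 124 mm long): 0 = shut flat on the pot, growing as the tab swings up and back, 2.1 = stop; stands open at the start, 1.5 to 2.0. Stiff hinge, 0.1 N m of friction (1.1 N at the tab), no spring: stays where it is left.
- white_hinge (a point): middle of the white cap's hinge axis, at the upper rear rim of the pot; fixed. Axes parallel to the rack's; the hinge turns about y. With the cap at angle q and b = 35 deg - q, a point of the cap r from the hinge towards the tab and h towards its outer face lies at x = -r cos b - h sin b, z = -r sin b + h cos b from here.
- white_tab (a point): centre of the white cap's thumb tab: r = 90 mm from the hinge, h = 3 mm (see the hinge). The tab is a flat tongue 22 mm wide along the rack's y, 8 mm thick, reaching from the disc's rim (r = 71) to r = 104 mm. Pinch its two sides with fingers closing along y; it turns between the pads while the tool keeps its tilt.
- blue_cap (a joint): angle of the flip cap (disc 70 mm wide, 10 mm thick) of the blue paint pot (64 mm wide, 124 mm long): 0 = shut flat on the pot, growing as the tab swings up and back, 2.1 = stop; shut at the start. Stiff hinge, 0.1 N m of friction (1.1 N at the tab), no spring: stays where it is left.
- blue_hinge (a point): middle of the blue cap's hinge axis, at the upper rear rim of the pot; fixed. Axes parallel to the rack's; the hinge turns about y. With the cap at angle q and b = 35 deg - q, a point of the cap r from the hinge towards the tab and h towards its outer face lies at x = -r cos b - h sin b, z = -r sin b + h cos b from here.
- blue_tab (a point): centre of the blue cap's thumb tab: r = 90 mm from the hinge, h = 3 mm (see the hinge). The tab is a flat tongue 22 mm wide along the rack's y, 8 mm thick, reaching from the disc's rim (r = 71) to r = 104 mm. Pinch its two sides with fingers closing along y; it turns between the pads while the tool keeps its tilt.
- yellow_cap (a joint): angle of the flip cap (disc 70 mm wide, 10 mm thick) of the yellow paint pot (64 mm wide, 124 mm long): 0 = shut flat on the pot, growing as the tab swings up and back, 2.1 = stop; shut at the start. Stiff hinge, 0.1 N m of friction (1.1 N at the tab), no spring: stays where it is left.
- yellow_hinge (a point): middle of the yellow cap's hinge axis, at the upper rear rim of the pot; fixed. Axes parallel to the rack's; the hinge turns about y. With the cap at angle q and b = 35 deg - q, a point of the cap r from the hinge towards the tab and h towards its outer face lies at x = -r cos b - h sin b, z = -r sin b + h cos b from here.
- yellow_tab (a point): centre of the yellow cap's thumb tab: r = 90 mm from the hinge, h = 3 mm (see the hinge). The tab is a flat tongue 22 mm wide along the rack's y, 8 mm thick, reaching from the disc's rim (r = 71) to r = 104 mm. Pinch its two sides with fingers closing along y; it turns between the pads while the tool keeps its tilt.
- brush: paint brush 200 mm long lying in front of the rack, loose, a bystander; origin: centre of its underside (its length along x).
- knife: palette knife 200 mm long lying in front of the rack, loose, a bystander; origin: centre of its underside (its length along x).
- mug: white mug 80 mm wide, 90 mm tall, right of the rack, loose, a bystander; origin: centre of its underside.
- turps: clear bottle 68 mm wide, 200 mm tall, left of the rack, loose, a bystander; origin: centre of its underside.
- tin: aluminium can 80 mm wide, 100 mm tall, right of the rack, loose, a bystander; origin: centre of its underside.
- jar: amber glass jar 72 mm wide, 90 mm tall, left of the rack, loose, a bystander; origin: centre of its underside.

How it is judged (in metres and radians):
On the way, in this order (a step that is already met when the one before it is completed fails the run):
1. the red cap is pressed fully shut (value of joint red_cap below 0.05 rad), for 0.2 s.
2. then the blue cap is swung open past a right angle (value of joint blue_cap above 1.55 rad), for 0.2 s.
At the end, for the whole second after the job is handed in: Red cap shut to within 0.05 rad, blue cap standing still and open more than 1.55 rad, yellow and white tabs within 15 and 20 mm of where they were, every loose bystander within 30 mm of its start and not tipped by more than 0.3 rad (value of joint red_cap below 0.05 rad and value of joint blue_cap above 1.55 rad and distance of yellow_tab from where it was at the start of the episode below 0.015 m and distance of white_tab from where it was at the start of the episode below 0.02 m and velocity of joint blue_cap between -0.1 and 0.1 rad/s and distance of each of brush, knife, mug, turps, tin, jar from where it was at the start of the episode below 0.03 m and angle between each of brush, knife, mug, turps, tin, jar's own z axis and vertical below 0.3 rad); the robot touches nothing.
It fails at once if the yellow cap is opened (distance of yellow_tab from where it was at the start of the episode above 0.015 m).
It fails at once if the white cap is moved (distance of white_tab from where it was at the start of the episode above 0.02 m).
It fails at once if a loose bystander is pushed more than 30 mm (distance of any of brush, knife, mug, turps, tin, jar from where it was at the start of the episode above 0.03 m).
It also fails if it takes over 61 s, if anything falls off the work surface, if the arm or the gripper's body presses on something with over 40 N, if the wrist force passes 120 N, or if a joint passes its speed limit or range.

ROBOT

A 6-joint arm with a two-finger parallel gripper is mounted at the origin on the work surface. World frame = base frame: x ahead of the robot, y to its left, z up, the work surface at z = 0. Lengths are in mm, angles in degrees, forces in N, time in s.
With the tool pointing down it reaches from about 350 to 850 mm from the base axis. Payload 8.1 kg.
Tool frame: the origin (TCP) lies midway between the tips of the shut fingers; the grasp point (between the pads) lies 19 mm behind it (r.pinch_z is the distance from the TCP to the grasp point, in mm); z points along the fingers, y is the line along which they close (so a half turn about z gives the same grasp; the last joint's range is limited). The gripper opens to 85 mm and grips with 20 to 120 N. Pads are 22 mm wide; open, the fingers measure 114 mm over their backs; the gripper's body (76 mm by 85 mm) begins 54 mm behind the grasp point. The pads swing forward as they close: fully open they stand 13 mm farther back than shut.
Start: joints at [-4.893, 7.471, 85.268, -0, 87.261, -4.893], TCP at [600.004, 0.022, 231.292] pointing down, gripper open.
Joint ranges: [-169.43, 169.43], [-51.17, 129.36], [1.28, 143.12], [-76.62, 256.62], [0, 156.53], [-152.29, 152.29]. Speed limits (degrees/s): [136.94, 136.94, 159.86, 180, 180, 180].

INTERFACE

Orientations are given as [roll, pitch, yaw] about the fixed x, y, z axes, in that order (R = Rz(yaw) Ry(pitch) Rx(roll)).
In Python, from bench import r gives the robot as it stands.
- The arm moves only by the shell command python3 -m jog 'ROWS' [OPENING] [FORCE]. ROWS is JSON, one flat list of numbers, 6 for each row, row after row: the shift along the tool's x, y, z in m, then the turn, a rotation vector about the tool's x, y, z in rad. A call has 1 to 8 rows; each row is the pose to reach, as a shift and turn from the pose commanded when the call began, along the tool's axes at that moment; what a row does not reach only later rows make up. A row lasts 1/8 s, in which the tool goes at most 62.5 mm and 10.7 degrees, less where a joint would pass 70% of its speed; a pose out of reach is approached as far as the arm can. A call with a gripper value outside its range is refused whole. OPENING is the opening, from -1 (shut) to 1 (fully open), set as the call begins (- or left out, the last holds). The fingers move at their own pace and stop on an object; FORCE is the grip in N (left out, the last holds). Time passes only in rows, so rows that repeat a pose let the fingers close. It gives the time, the measured TCP pose, the force, the opening and the grip force at its end, in the units of the state.
- r.sense(): the state, without advancing time (a new reading comes with each control period).
- r.snapshot(name): name is "scene" or "side" or "wrist"; returns a dict with "pixels" (420x560x3 uint8, red, green, blue), "range_z" (420x560 float32, mm along the optical axis (not along the pixel's ray), 0 where there is no reading), "K" (3x3 intrinsics, pixels), "k1" (the pictures are not rectified: a ray, as slopes to the right and down, at radius r is drawn at 1 + k1 r^2 times it, then the intrinsics apply), "rvec" (rotation vector, rad) and "tvec" (3), from world to camera coordinates, as OpenCV has them. Camera axes: x right, y down, z forward; pixel columns grow to the right and rows downward; lengths in mm; the calibration is good to about 2 mm. A picture is of the moment at which its call begins.
- r.hand_in(): hands the job in; it is judged then, once.
Trained networks look in a picture, given as the dict that the camera call returned (one of the last four; its "shot" number tells which), for a name from the list of things; names that differ only in an ending like _2 or _b are one class to them, and where a whole thing is asked for, a point or a joint stands for the part that bears it (a point fixed in the world has none). Each returns a list of dicts, best first, with "score" (0 to 1); they miss things now and then, are a little off and sometimes report something else, mostly with a low value. They report only what shows in the picture. A call takes as long as a camera call.
- r.look_for(picture, target): "bbox" ([left, top, right, bottom] in pixels, round what is visible of it).
- r.outline_of(picture, target): "region" (420x560 bool, what is visible of it) and "bbox" ([left, top, right, bottom] in pixels, round what is visible of it).
The state is a dict: "time": time; "joint_pos": joint angles; "qd": joint speeds; "joint_efforts": joint torques, N m; "tool_pos": TCP position; "tcp_rot": TCP orientation; "ft_force": force on the tool from outside, world axes, zero at the start; "wrist_torque": the same for the moment, N m; "finger_gap": finger opening in mm; "grip_force": force on a finger pad.
Only numpy, scipy, OpenCV 4.12 (cv2) and the standard library are available. Lean on these libraries where they do the work, as an engineer would, in place of code of your own. Each camera call takes 0.05 s, during which the arm holds its last target. There are 200 camera calls.

## Working session

There is one attempt and no reset: what is moved stays moved. The work goes in short steps, Python scripts to look and compute and a shell command to move; the robot and the scene stay as the last step left them, time stands still between calls to the robot, and variables do not carry over. Pictures are saved under pics/ and viewed, at most 10 in all, crops included, and the job is handed in when it is done.

```bash
ls; mkdir -p pics
cat > h.py <<'E'
import numpy as np, cv2, json
from bench import r
def cam(p):
    R=cv2.Rodrigues(np.array(p["rvec"],float))[0]; return R,np.array(p["tvec"],float).reshape(3)
def cloud(p):
    K=np.array(p["K"]); z=p["range_z"].astype(float)
    v,u=np.mgrid[0:z.shape[0],0:z.shape[1]]
    xd=(u-K[0,2])/K[0,0]; yd=(v-K[1,2])/K[1,1]
    x,y=xd.copy(),yd.copy()
    for _ in range(8):
        s=1+p["k1"]*(x*x+y*y); x,y=xd/s,yd/s
    R,t=cam(p)
    C=np.stack([x*z,y*z,z],-1)-t
    W=C@R; W[z<=0]=np.nan
    return W
def proj(p,P):
    R,t=cam(p); c=np.atleast_2d(P)@R.T+t; x=c[:,0]/c[:,2]; y=c[:,1]/c[:,2]
    s=1+p["k1"]*(x*x+y*y); K=np.array(p["K"])
    return np.c_[x*s*K[0,0]+K[0,2], y*s*K[1,1]+K[1,2]]
E
python3 - <<'E'
from h import *
ims=[]
for n in ["scene","side"]:
    p=r.snapshot(n); W=cloud(p); ims.append(p["pixels"][:,:,::-1])
    R,t=cam(p); print(n,"cam at",(-R.T@t).round())
    for k in ["red_cap","white_cap","blue_cap","yellow_cap","rack"]:
        o=r.outline_of(p,k)
        for d in o[:2]:
            Q=W[d["region"]]; Q=Q[~np.isnan(Q[:,0])]
            print(k,round(d["score"],2),np.round(d["bbox"]),len(Q),np.nanmedian(Q,0).round(),Q.min(0).round() if len(Q) else"",Q.max(0).round() if len(Q) else "")
    np.savez(f"{n}.npz",W=W,px=p["pixels"],K=p["K"],k1=p["k1"],rvec=p["rvec"],tvec=p["tvec"])
for n,i in zip("ab",ims): cv2.imwrite(f"pics/{n}.png",i)
print(r.sense())
E
```

```text
pics
scene cam at [1104. -642. 1619.]
red_cap 0.98 [272. 251. 294. 280.] 415 [ 705. -128.  266.] [ 591. -161.   -3.] [725.   6. 319.]
red_cap 0.66 [274. 237. 302. 258.] 351 [682. -35. 208.] [589. -68.   3.] [718.  58. 230.]
white_cap 0.62 [324. 179. 344. 207.] 354 [686. 156. 265.] [579. 123.   6.] [710. 341. 316.]
blue_cap 0.69 [301. 216. 325. 234.] 304 [681.  60. 211.] [638.  27. 177.] [714.  98. 232.]
blue_cap 0.39 [158. 357. 185. 392.] 793 [ 614. -518.   99.] [ 565. -554.    5.] [ 640. -476.  112.]
yellow_cap 0.72 [279. 240. 308. 259.] 387 [681. -34. 207.] [568. -68.  -3.] [719.  95. 231.]
yellow_cap 0.72 [279. 239. 319. 279.] 781 [712. -41. 194.] [629. -94.  16.] [755.   2. 267.]
rack 0.87 [233. 119. 377. 358.] 9233 [752. -83. 123.] [ 483. -289.  -10.] [827. 642. 457.]
side cam at [  344. -1038.   821.]
red_cap 0.65 [333. 214. 348. 242.] 160 [ 697. -141.  266.] [ 673. -163.   -2.] [884. 280. 316.]
blue_cap 0.84 [297. 209. 322. 227.] 238 [674.  53. 205.] [621.  25. 167.] [711.  89. 227.]
blue_cap 0.46 [329. 218. 347. 244.] 155 [ 696. -141.  270.] [ 674. -163.   -0.] [888. 376. 316
[... 188 characters left out ...]
54.]
{'time': 0.6, 'joint_pos': array([-4.89318441e+00,  7.46966203e+00,  8.52683284e+01, -1.04955518e-03,
        8.72627541e+01, -4.89229168e+00]), 'qd': array([ 0.02254532,  0.02450139,  0.11651196, -0.00209323, -0.00106733,
       -0.03602832]), 'joint_efforts': array([-2.75274415e-04, -5.68962657e+01, -5.00592041e+01, -1.50334945e-04,
        1.61388012e-03, -5.77364716e-06]), 'tool_pos': array([5.99992380e+02, 1.49880470e-02, 2.31302845e+02]), 'tcp_rot': array([-1.79999169e+02,  9.81042511e-04,  8.99991574e+01]), 'ft_force': array([-0.33595454,  0.0560267 , -0.65402952]), 'wrist_torque': array([-0.03914591,  0.00825988, -0.03533157]), 'grip_force': 0.0, 'finger_gap': 85.51547259579007}
```

Run:
```python
import cv2,numpy as np
a=cv2.imread("pics/a.png")[110:410,130:400]; b=cv2.imread("pics/b.png")[130:350,230:420]
a=cv2.resize(a,(540,600),interpolation=3)
cv2.imwrite("pics/a2.png",a)
cv2.imwrite("pics/b2.png",cv2.resize(b,None,fx=2.7,fy=2.7,interpolation=3))
# rail and geometry from scene cloud
for n in ["scene","side"]:
    W=np.load(n+".npz")["W"].reshape(-1,3); W=W[~np.isnan(W[:,0])]
    m=(W[:,2]>425)&(W[:,2]<448)&(abs(W[:,0]-690)<100)&(abs(W[:,1])<330)
    Q=W[m]; 
    if len(Q)>20:
        l=cv2.fitLine(Q.astype(np.float32),cv2.DIST_HUBER,0,.01,.01).ravel(); print(n,len(Q),l.round(3),Q.min(0).round(),Q.max(0).round())
        f=lambda y:l[3]+(y-l[4])*l[0]/l[1]
        print("x at y=0",f(0), "yaw",np.degrees(np.arctan2(-l[0]/l[1],1)))
        print(np.percentile(Q[:,1],[1,99]),np.percentile(Q[:,2],[5,50,95]))
    # base front edge
    m=(abs(W[:,2]-18)<5)&(W[:,0]>560)&(W[:,0]<860)&(abs(W[:,1])<340); print(n,"base",m.sum(),cv2.minAreaRect(W[m][:,:2].astype(np.float32)))
```

```text
scene 1336 [-5.20000e-02  9.99000e-01  0.00000e+00  6.72051e+02 -4.71900e+00
  4.37676e+02] [ 591. -282.  425.] [700. 307. 448.]
x at y=0 671.8032 yaw 3.0061858
[-277.92495595  294.92085044] [429.49846138 437.27608188 444.15751752]
scene base 2474 ((704.56201171875, -1.247283935546875), (281.3038024902344, 665.6610107421875), 0.17534543573856354)
side 553 [-7.00000e-02  9.98000e-01 -6.00000e-03  6.71571e+02 -1.38894e+02
  4.35751e+02] [ 590. -286.  425.] [695.  87. 448.]
x at y=0 661.7727 yaw 4.035414
[-282.67787801   61.27473548] [427.19696006 436.889569   445.12411308]
side base 2979 ((711.4524536132812, 17.2598876953125), (191.10232543945312, 603.8185424804688), 3.3035075664520264)
```

View pics/a2.png

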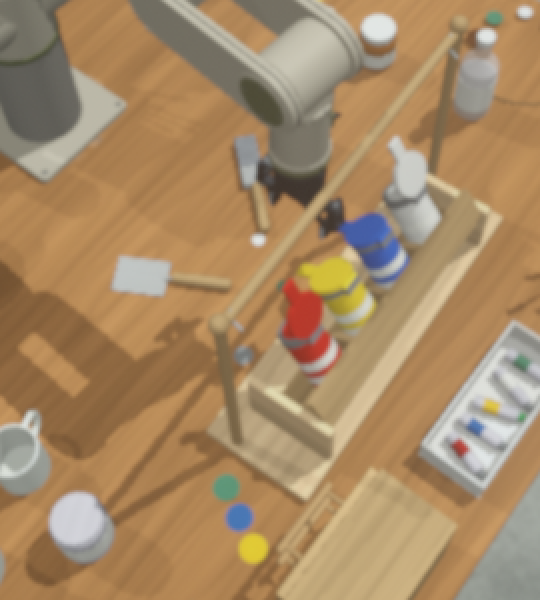

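View pics/b2.png

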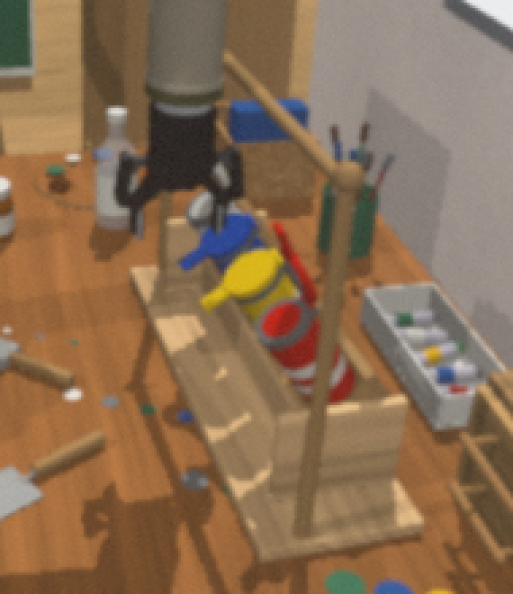

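The pictures show the pots from right to left as red, yellow, blue and white. The red cap is open, and its lid is near (305,300) in the first crop. Rack yaw is about 3.2° and the rail height agrees with 429. Next I plan a viewing pose in front of the rack.

```bash
cat >> h.py <<'E'
from scipy.spatial.transform import Rotation as Ro
def toolR(tilt,yaw,sgn=1):
    t=np.radians(tilt); z=np.array([np.sin(t),0,-np.cos(t)]); y=np.array([0,sgn,0.]); x=np.cross(y,z)
    return Ro.from_euler('z',yaw,degrees=True)*Ro.from_matrix(np.c_[x,y,z])
def cur():
    s=r.sense(); return np.array(s["tool_pos"]),Ro.from_euler('xyz',s["tcp_rot"],degrees=True),s
def rows(targets,p0=None,R0=None):
    "targets: list of (tcp mm, Rotation)"
    if p0 is None: p0,R0,_=cur()
    for P,T in targets:
        d=R0.inv().apply(np.array(P)-p0)/1000; w=(R0.inv()*T).as_rotvec()
        print(",".join(f"{v:.4f}" for v in np.r_[d,w]))
E
python3 - <<'E'
from h import *
p0,R0,s=cur(); w=r.snapshot("wrist"); R,t=cam(w); c=-R.T@t
print("cam rel tool",R0.inv().apply(c-p0).round(), "optical axis in tool",R0.inv().apply(R[2]).round(2))
for sg in (1,-1): print(sg); rows([([500,-40,400],toolR(35,3.2,sg))])
E
```

```text
cam rel tool [  69.    1. -143.] optical axis in tool [-0.27  0.    0.96]
1
-0.0400,-0.1000,-0.1687,-0.4953,-0.4684,-1.5709
-1
-0.0400,-0.1000,-0.1687,-0.4615,0.4880,1.4637
```

```bash
python3 -m jog '[-0.02,-0.05,-0.03,0,0,0, -0.04,-0.1,-0.1687,-0.4953,-0.4684,-1.5709, -0.04,-0.1,-0.1687,-0.4953,-0.4684,-1.5709, -0.04,-0.1,-0.1687,-0.4953,-0.4684,-1.5709, -0.04,-0.1,-0.1687,-0.4953,-0.4684,-1.5709, -0.04,-0.1,-0.1687,-0.4953,-0.4684,-1.5709, -0.04,-0.1,-0.1687,-0.4953,-0.4684,-1.5709, -0.04,-0.1,-0.1687,-0.4953,-0.4684,-1.5709]'
python3 - <<'E'
from h import *
rows([([500,-40,400],toolR(35,3.2))])
print(cur()[2])
E
```

```text
time: 1.65
tool_pos: [499.9, -39.6, 400.4]
tcp_rot: [174.1, 27.7, 159.4]
ft_force: [0.5, 0.1, 0.6]
finger_gap: 85.8
grip_force: 0.0
0.0000,-0.0004,0.0004,-0.1141,-0.1067,-0.3604
{'time': 1.65, 'joint_pos': array([-11.64343776, -36.80624316, 109.26601907,   1.74646708,
        79.30610534, -82.39987358]), 'qd': array([ -20.27161022,  -32.76863842,   28.83051569,   27.94199557,
        -24.74300638, -100.57743064]), 'joint_efforts': array([  2.60661677, -17.81842232, -54.88566041,  -0.94673116,
        -2.61997797,   3.86704177]), 'tool_pos': array([499.9287508 , -39.58557119, 400.43297335]), 'tcp_rot': array([174.07668111,  27.70988203, 159.40181917]), 'ft_force': array([0.47655063, 0.09035762, 0.61290523]), 'wrist_torque': array([0.01809054, 0.20133644, 0.03895875]), 'grip_force': 0.0, 'finger_gap': 85.79045406884619}
```

```bash
python3 -m jog '[0,0,0,-0.114,-0.107,-0.36, 0,0,0,-0.114,-0.107,-0.36, 0,0,0,-0.114,-0.107,-0.36, 0,0,0,-0.114,-0.107,-0.36]'
cat > look.py <<'E'
from h import *
import sys
n=sys.argv[1]; keys=sys.argv[2:]
p=r.snapshot("wrist"); W=cloud(p); cv2.imwrite(f"pics/{n}.png",p["pixels"][:,:,::-1])
reg={}
for k in keys:
    o=r.outline_of(p,k)
    for d in o[:2]:
        Q=W[d["region"]]; Q=Q[~np.isnan(Q[:,0])]
        print(k,round(d["score"],2),np.round(d["bbox"]),len(Q),np.median(Q,0).round() if len(Q) else "")
    if o: reg["m_"+k]=o[0]["region"]
np.savez(f"{n}.npz",W=W,px=p["pixels"],K=p["K"],k1=p["k1"],rvec=p["rvec"],tvec=p["tvec"],**reg)
E
python3 look.py w1 red_cap blue_cap yellow_cap white_cap; python3 -c "
from h import *
print(cur()[2]['tcp_rot'],cur()[0])"
```

```text
time: 2.15
tool_pos: [499.9, -40.4, 400.3]
tcp_rot: [179.7, 34.8, -177.6]
ft_force: [0.1, -0.1, -0.1]
finger_gap: 85.3
grip_force: 0.0
red_cap 0.84 [160. 230. 227. 290.] 2454 [ 694. -122.  267.]
yellow_cap 0.66 [249. 143. 308. 234.] 3525 [675. -31. 203.]
white_cap 0.88 [417. 226. 491. 279.] 2142 [674. 154. 266.]
white_cap 0.47 [247. 144. 308. 236.] 3605 [676. -31. 202.]
[ 179.77220164   34.83252672 -177.33360163] [500.19858126 -39.57366695 400.04882336]
```

View pics/w1.png

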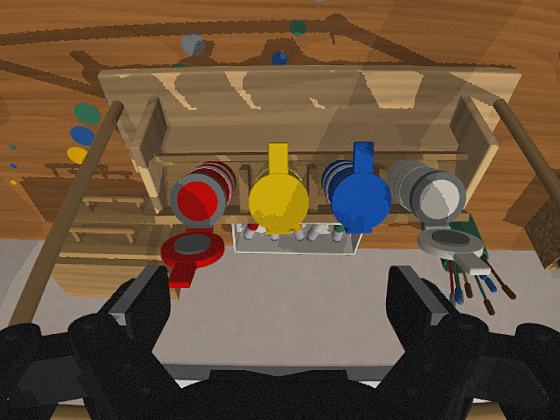

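```bash
cat > fit.py <<'E'
from h import *
import sys
d=np.load(sys.argv[1]+".npz"); W=d["W"]; hsv=cv2.cvtColor(d["px"],cv2.COLOR_RGB2HSV)
H,S,V=[hsv[...,i].astype(int) for i in range(3)]
ok=~np.isnan(W[...,0])&(W[...,2]>150)&(W[...,2]<340)&(W[...,0]>560)&(W[...,0]<800)&(S>130)&(V>60)
cols=dict(yellow=(20,34),blue=(105,125),red=None)
b=np.radians(35); cen={}
for yaw in [float(a) for a in sys.argv[2:]] or [3.2]:
  c,s=np.cos(np.radians(yaw)),np.sin(np.radians(yaw))
  for k,hh in cols.items():
    m=ok&((H<6)|(H>174) if hh is None else (H>=hh[0])&(H<=hh[1]))
    Q=W[m]; X=Q[:,0]*c+Q[:,1]*s; Y=-Q[:,0]*s+Q[:,1]*c; Z=Q[:,2]
    if k!="red":
        h=-X*np.sin(b)+Z*np.cos(b); rr=-X*np.cos(b)-Z*np.sin(b)
        top=np.median(h[h>np.percentile(h,50)]); g=abs(h-top)<8
        g&=abs(h-np.median(h[g]))<6
        n=cv2.SVDecomp(np.c_[X,Y,Z][g]-np.c_[X,Y,Z][g].mean(0))[2][2]; n*=np.sign(n[2])
        P=np.c_[Y,rr][g]; pr=np.percentile(P[:,1],[0.5,99.5]); 
        tab=P[P[:,1]>pr[1]-22]; disc=P[P[:,1]<pr[0]+72]; dy=np.percentile(disc[:,0],[1,99])
        (cy,cr),rad=cv2.minEnclosingCircle(disc.astype(np.float32))
        print(k,g.sum(),"n",n.round(3),"h",np.median(h[g]).round(1),"r range",pr.round(1),"len",np.ptp(pr).round(1),"disc y",dy.round(1),"circ",round(cy,1),round(cr,1),round(rad,1),"tab y",np.percentile(tab[:,0],[2,50,98]).round(1))
        # hinge: r0 = tip-104
        hh0=np.median(h[g])-8; r0=np.mean([pr[1]-104,cr-36])
        xh=-r0*np.cos(b)-hh0*np.sin(b); zh=-r0*np.sin(b)+hh0*np.cos(b)
        print("   hinge rackframe x,y,z",xh.round(1),np.median(tab[:,0]).round(1),zh.round(1), "r0s",(pr[1]-104).round(1),(cr-36))
    else:
        g=(Z>240); Q3=np.c_[X,Y,Z][g]
        print("red",g.sum(),"tip",Q3[Q3[:,2]>Q3[:,2].max()-20].mean(0).round(1),Q3.min(0).round(),Q3.max(0).round())
        n=cv2.SVDecomp(Q3-Q3.mean(0))[2][2]; n*=np.sign(-n[0]); print("  normal",n.round(3),"mean",Q3.mean(0).round(1), "q from n", np.radians(35)+np.arctan2(n[2],-n[0]))
        t=Q3[Q3[:,2]>np.percentile(Q3[:,2],99.5)-25]; print("  tab y",np.percentile(t[:,1],[2,50,98]).round(1))
E
python3 fit.py w1 3.2
python3 - <<'E'
from h import *
d=np.load("w1.npz");W=d["W"].reshape(-1,3)
m=(W[:,2]<21)&(W[:,2]>15)&(W[:,0]>580)&(W[:,0]<680)&(abs(W[:,1])<320)
Q=W[m]
# front edge of base: min x per y bin
ys=np.arange(-250,260,20); e=np.array([[y,np.percentile(Q[abs(Q[:,1]-y)<10][:,0],2)] for y in ys if (abs(Q[:,1]-y)<10).sum()>20])
a=np.polyfit(e[:,0],e[:,1],1); print(a,"yaw",-np.degrees(np.arctan(a[0])),(e[:,1]-np.polyval(a,e[:,0])).round(1))
E
```

```text
yellow 3532 n [-0.581 -0.003  0.814] h -220.0 r range [-711.3 -606.2] len 105.1 disc y [-100.3  -35.7] circ -22.0 -652.8 282.9 tab y [-78.1 -67.6 -57.1]
   hinge rackframe x,y,z 703.8 -67.6 214.5 r0s -710.2 -688.7809448242188
blue 3453 n [-0.581 -0.002  0.814] h -220.1 r range [-711.4 -606.5] len 104.9 disc y [-5.3 58.7] circ 26.9 -676.4 38.6 tab y [16.9 26.8 37.1]
   hinge rackframe x,y,z 713.7 26.8 221.2 r0s -710.5 -712.4351196289062
red 1552 tip [ 668.8 -160.7  308. ] [ 664. -196.  240.] [ 701. -128.  316.]
  normal [-0.91   0.033 -0.414] mean [ 681.5 -159.2  280.6] q from n 0.18366038953919056
  tab y [-171.1 -160.6 -151.4]
[-5.35938672e-02  6.21663245e+02] yaw 3.067767457205466 [ 0.2  0.  -0.3 -0.  -0.5 -0.2  0.  -0.   0.1  0.2  0.3  0.4  0.3  0.
 -0.1  0.  -0.2 -0.3  0.2  0.1 -0.5  0.3 -0.2  0.3 -0.1 -0.1]
```

```bash
cat >> h.py <<'E'
YAW=3.15; HX,HZ=712.5,219.5; HY=dict(red=-161.5,yellow=-67,blue=27.5)
def capP(c,q,rr=92,h=3,back=0,tilt=40,pz=19,dy=0):
    b=np.radians(35)-q; t=np.radians(tilt)
    G=np.array([HX-rr*np.cos(b)-h*np.sin(b),HY[c]+dy,HZ-rr*np.sin(b)+h*np.cos(b)])
    G=G+(pz-back)*np.array([np.sin(t),0,-np.cos(t)])
    return Ro.from_euler('z',YAW,degrees=True).apply(G),toolR(tilt,YAW)
E
python3 - <<'E'
from h import *
print(r.pinch_z)
T=[capP("red",1.754,back=b) for b in (90,0)]
print(T[0][0],T[1][0]); rows(T)
E
```

```text
18.700000000000003
[ 639.35585276 -126.55849842  358.84769196] [ 697.11933058 -123.37958189  289.90369207]
-0.0872,-0.0938,0.1105,-0.0012,-0.0902,-0.0069
-0.0953,-0.0937,0.2002,-0.0012,-0.0902,-0.0069
```

```bash
python3 -m jog '[-0.06,-0.06,0.05,0,-0.09,-0.007, -0.087,-0.094,0.110,-0.001,-0.09,-0.007, -0.087,-0.094,0.110,-0.001,-0.09,-0.007, -0.087,-0.094,0.110,-0.001,-0.09,-0.007, -0.087,-0.094,0.110,-0.001,-0.09,-0.007, -0.087,-0.094,0.110,-0.001,-0.09,-0.007]' 0.06; python3 look.py w2 red_cap; python3 fit.py w2 3.15 | tail -3
python3 - <<'E'
from h import *
p0,R0,s=cur(); print(p0.round(1),s["tcp_rot"].round(1),s["finger_gap"])
rows([capP("red",1.754,back=b) for b in (90,0)])
E
```

```text
time: 3.15
tool_pos: [638.7, -126.6, 361.2]
tcp_rot: [-179.9, 40.2, -176.7]
ft_force: [-0.4, 0.4, 1.0]
finger_gap: 45.4
grip_force: 0.0
red_cap 0.64 [228. 156. 325. 231.] 5062 [ 694. -125.  270.]
red 3365 tip [ 668.6 -161.9  309. ] [ 664. -196.  240.] [ 700. -128.  317.]
  normal [-0.912  0.007 -0.41 ] mean [ 681.  -161.7  282.1] q from n 0.18814675944719406
  tab y [-172.1 -161.8 -151.8]
[ 638.6 -126.7  361.3] [-179.8   40.2 -176.7] 45.632418456137806
0.0010,0.0001,0.0023,-0.0012,0.0031,0.0021
0.0013,0.0002,0.0923,-0.0012,0.0031,0.0021
```

View pics/w2.png

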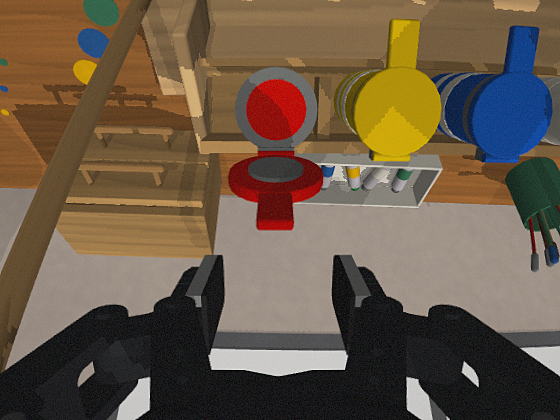

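```bash
python3 -m jog '[0.001,0,0.03,0,0.003,0.002, 0.001,0,0.06,0,0.003,0.002, 0.001,0,0.08,0,0.003,0.002, 0.001,0,0.09,0,0.003,0.002, 0.001,0,0.09,0,0.003,0.002]' && python3 -m jog '[0,0,0,0,0,0, 0,0,0,0,0,0, 0,0,0,0,0,0, 0,0,0,0,0,0, 0,0,0,0,0,0]' -1 30; sed -i 's/HX,HZ=712.5,219.5/HX,HZ=711,221/' h.py
python3 - <<'E'
from h import *
p0,R0,s=cur()
r.snapshot("scene")
G=Ro.from_euler('z',-YAW,degrees=True).apply(p0-18.7*R0.apply([0,0,1])); v=G-[HX,0,HZ]
print("grasp rack",G.round(1),"r",np.hypot(v[0],v[2]),"q",np.radians(35)-np.arctan2(-v[2],-v[0]))
q0=1.754
rows([capP("red",q,rr=92) for q in np.arange(1.7,-.1,-.15)])
E
```

```text
time: 3.88
tool_pos: [695.6, -123.8, 289.8]
tcp_rot: [180.0, 39.8, -176.9]
ft_force: [-0.1, 0.2, -0.1]
finger_gap: 45.3
grip_force: 0.0
time: 4.5
tool_pos: [696.0, -125.1, 291.5]
tcp_rot: [-179.9, 40.0, -176.9]
ft_force: [-4.8, -4.6, 4.4]
finger_gap: 21.2
grip_force: 31.9
grasp rack [ 676.1 -163.1  305.9] r 91.76900397569392 q 1.7916084947667557
0.0051,0.0016,-0.0015,-0.0023,-0.0004,-0.0008
0.0187,0.0016,-0.0038,-0.0023,-0.0004,-0.0008
0.0325,0.0016,-0.0042,-0.0023,-0.0004,-0.0008
0.0462,0.0016,-0.0024,-0.0023,-0.0004,-0.0008
0.0595,0.0016,0.0013,-0.0023,-0.0004,-0.0008
0.0720,0.0016,0.0070,-0.0023,-0.0004,-0.0008
0.0836,0.0016,0.0146,-0.0023,-0.0004,-0.0008
0.0939,0.0016,0.0237,-0.0023,-0.0004,-0.0008
0.1027,0.0016,0.0343,-0.0023,-0.0004,-0.0008
0.1099,0.0016,0.0461,-0.0023,-0.0004,-0.0008
0.1152,0.0017,0.0588,-0.0023,-0.0004,-0.0008
0.1185,0.0017,0.0722,-0.0023,-0.0004,-0.0008
```

```bash
python3 -m jog '[0.006,0,-0.001,0,0,0, 0.019,0,-0.004,0,0,0, 0.033,0,-0.004,0,0,0, 0.046,0,-0.002,0,0,0, 0.0595,0,0.001,0,0,0, 0.072,0,0.007,0,0,0, 0.0836,0,0.0146,0,0,0, 0.094,0,0.024,0,0,0]'
cat > st.py <<'E'
from h import *
import sys
c=sys.argv[1]; qs=[float(a) for a in sys.argv[2:]]
p0,R0,s=cur()
G=Ro.from_euler('z',-YAW,degrees=True).apply(p0-18.7*R0.apply([0,0,1])); v=G-[HX,0,HZ]
print("grasp rack",G.round(1),"r",np.hypot(v[0],v[2]),"q~",np.radians(35)-np.arctan2(-v[2],-v[0])+3/92,"F",s["ft_force"].round(1))
rows([capP(c,q,rr=92) for q in qs])
E
python3 st.py red 0.5 .35 .2 .05 -.05
```

```text
time: 5.55
tool_pos: [639.4, -128.1, 212.4]
tcp_rot: [-179.9, 40.0, -176.9]
ft_force: [0.6, -4.1, 4.7]
finger_gap: 21.2
grip_force: 32.2
grasp rack [ 619.4 -163.   226.7] r 91.80929780692534 q~ 0.7054701914945265 F [ 0.6 -4.1  4.7]
0.0084,0.0016,0.0101,-0.0026,0.0003,-0.0009
0.0155,0.0016,0.0219,-0.0026,0.0003,-0.0009
0.0209,0.0016,0.0346,-0.0026,0.0003,-0.0009
0.0242,0.0017,0.0480,-0.0026,0.0003,-0.0009
0.0253,0.0017,0.0571,-0.0026,0.0003,-0.0009
```

Tracking well; I'll continue to shut with a slight overpress.

```bash
python3 -m jog '[0.008,0,0.010,0,0,0, 0.0155,0,0.022,0,0,0, 0.021,0,0.0345,0,0,0, 0.024,0,0.048,0,0,0, 0.025,0,0.055,0,0,0, 0.025,0,0.058,0,0,0, 0.025,0,0.058,0,0,0]'; python3 st.py red 0 -.05 -.1
```

```text
time: 6.42
tool_pos: [656.4, -127.1, 150.5]
tcp_rot: [-180.0, 39.8, -176.9]
ft_force: [-14.6, -7.0, 8.5]
finger_gap: 21.6
grip_force: 33.9
grasp rack [ 636.4 -163.   164.9] r 93.33885164034419 q~ -0.001939272917437819 F [-14.6  -7.    8.5]
-0.0019,0.0015,-0.0058,-0.0017,-0.0030,-0.0013
-0.0014,0.0015,-0.0012,-0.0017,-0.0030,-0.0013
-0.0012,0.0015,0.0034,-0.0017,-0.0030,-0.0013
```

```bash
python3 -m jog '[0,0,0.003,0,0,0, 0,0,0.005,0,0,0, 0,0,0.005,0,0,0]' && python3 -m jog '[0,0,0,0,0,0, 0,0,0,0,0,0, 0,0,-0.02,0,0,0, 0,0,-0.06,0,0,0, 0,0,-0.1,0,0,0, 0,0,-0.1,0,0,0]' 0.06; python3 look.py w3 red_cap
python3 - <<'E'
from h import *
d=np.load("w3.npz"); W=d["W"]; hsv=cv2.cvtColor(d["px"],cv2.COLOR_RGB2HSV).astype(int)
b=np.radians(35)
for k,lo,hi in (("red",-6,6),("yellow",20,34)):
    H=hsv[...,0].copy(); H[H>170]-=180
    m=(H>=lo)&(H<=hi)&(hsv[...,1]>130)&~np.isnan(W[...,0])&(W[...,2]>150)&(W[...,2]<330)&(W[...,0]>560)&(W[...,0]<800)
    Q=Ro.from_euler('z',-YAW,degrees=True).apply(W[m])-[HX,0,HZ]
    rr=-Q[:,0]*np.cos(b)-Q[:,2]*np.sin(b); h=-Q[:,0]*np.sin(b)+Q[:,2]*np.cos(b)
    g=(h>-6)&(h<20); print(k,g.sum(),[ (round(np.median(h[g&(abs(rr-a)<5)]),1)) for a in range(10,110,10) if (g&(abs(rr-a)<5)).sum()>5],Q[:,2].max())
    g&=rr<70; a=np.polyfit(rr[g],h[g],1); print("slope vs shut",a)
E
```

```text
time: 6.8
tool_pos: [659.4, -127.1, 147.7]
tcp_rot: [-179.9, 39.9, -176.9]
ft_force: [-32.4, -6.0, 21.9]
finger_gap: 21.1
grip_force: 38.1
time: 7.55
tool_pos: [596.7, -129.9, 226.9]
tcp_rot: [-179.8, 40.1, -176.8]
ft_force: [0.7, -0.3, 0.5]
finger_gap: 45.2
grip_force: 0.0
red_cap 0.69 [226. 200. 333. 340.] 9652 [ 677. -126.  200.]
red 9532 [np.float64(7.2), np.float64(7.1), np.float64(7.0), np.float64(7.0), np.float64(7.1), np.float64(7.0), np.float64(6.2), np.float64(6.0), np.float64(5.9), np.float64(5.7)] 59.02686231773657
slope vs shut [-0.01042335  7.2379526 ]
yellow 6526 [np.float64(6.8), np.float64(7.0), np.float64(7.0), np.float64(7.0), np.float64(6.9), np.float64(6.2), np.float64(5.8), np.float64(5.9), np.float64(5.6)] 63.12712099393673
slope vs shut [-0.03239285  8.29026494]
```

View pics/w3.png

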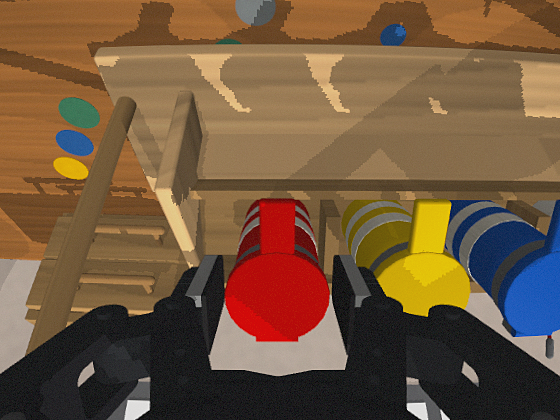

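```bash
sed -i 's/blue=27.5/blue=27/' h.py
python3 - <<'E'
from h import *
rows([capP("blue",0,rr=92,back=b) for b in (100,50,0)])
E
```

```text
-0.0010,0.1888,-0.0115,-0.0004,-0.0022,-0.0010
-0.0011,0.1888,0.0385,-0.0004,-0.0022,-0.0010
-0.0012,0.1888,0.0885,-0.0004,-0.0022,-0.0010
```

```bash
python3 -m jog '[0,0.05,-0.03,0,0,0, 0,0.1,-0.03,0,0,0, 0,0.15,-0.03,0,0,0, -0.001,0.189,-0.02,0,-0.002,-0.001, -0.001,0.189,-0.012,0,-0.002,-0.001, -0.001,0.189,-0.012,0,-0.002,-0.001]'
python3 - <<'E'
from h import *
p=r.snapshot("wrist"); W=cloud(p); hsv=cv2.cvtColor(p["pixels"],cv2.COLOR_RGB2HSV).astype(int)
cv2.imwrite("pics/w4.png",p["pixels"][:,:,::-1])
b=np.radians(35)
m=(abs(hsv[...,0]-115)<=10)&(hsv[...,1]>130)&~np.isnan(W[...,0])&(W[...,2]>150)&(W[...,2]<330)&(W[...,0]>560)&(W[...,0]<800)
Q=Ro.from_euler('z',-YAW,degrees=True).apply(W[m])-[HX,0,HZ]
rr=-Q[:,0]*np.cos(b)-Q[:,2]*np.sin(b); h=-Q[:,0]*np.sin(b)+Q[:,2]*np.cos(b)
g=(abs(h-5)<8)&(rr>75); print(g.sum(),np.percentile(Q[g,1],[2,50,98]),np.median(h[g]),rr[g].max())
rows([capP("blue",0,rr=92,back=b) for b in (100,50,0)])
E
```

```text
time: 8.4
tool_pos: [578.5, 59.3, 230.5]
tcp_rot: [-180.0, 39.7, -176.8]
ft_force: [0.3, -0.7, 0.7]
finger_gap: 45.2
grip_force: 0.0
1540 [17.58145698 27.84809588 38.43640693] 5.733465668695828 103.91139636288858
-0.0015,0.0004,-0.0006,-0.0003,-0.0039,-0.0002
-0.0017,0.0004,0.0494,-0.0003,-0.0039,-0.0002
-0.0019,0.0004,0.0994,-0.0003,-0.0039,-0.0002
```

View pics/w4.png

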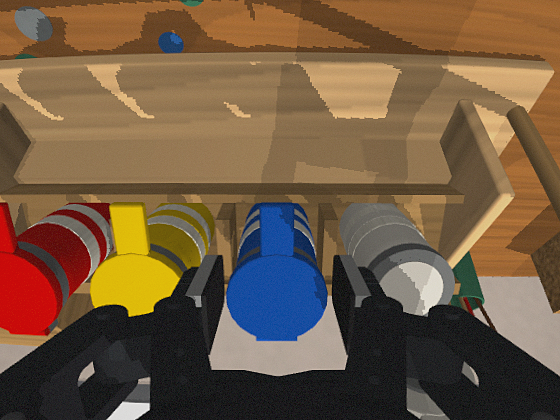

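```bash
python3 -m jog '[-0.002,0.001,0.04,0,-0.004,0, -0.002,0.001,0.07,0,-0.004,0, -0.002,0.001,0.09,0,-0.004,0, -0.002,0.001,0.099,0,-0.004,0, -0.002,0.001,0.099,0,-0.004,0]' && python3 -m jog '[0,0,0,0,0,0, 0,0,0,0,0,0, 0,0,0,0,0,0, 0,0,0,0,0,0, 0,0,0,0,0,0]' -1 30; python3 st.py blue 0 .15 .3 .45 .6 .75 .9 1.05
```

```text
time: 9.07
tool_pos: [644.0, 62.3, 158.2]
tcp_rot: [-180.0, 40.1, -177.0]
ft_force: [-0.7, -0.4, -0.4]
finger_gap: 45.4
grip_force: 0.0
time: 9.7
tool_pos: [644.3, 62.6, 159.9]
tcp_rot: [-179.9, 40.3, -176.8]
ft_force: [-2.1, -6.3, 0.1]
finger_gap: 21.0
grip_force: 32.3
grasp rack [634.7  27.1 174.2] r 89.53259092569557 q~ 0.09334472182019524 F [-2.1 -6.3  0.1]
0.0029,-0.0001,0.0025,-0.0017,0.0049,0.0000
0.0002,-0.0001,-0.0110,-0.0017,0.0049,0.0000
-0.0045,-0.0001,-0.0240,-0.0017,0.0049,0.0000
-0.0111,-0.0001,-0.0361,-0.0017,0.0049,0.0000
-0.0195,-0.0001,-0.0471,-0.0017,0.0049,0.0000
-0.0294,-0.0002,-0.0567,-0.0017,0.0049,0.0000
-0.0406,-0.0002,-0.0647,-0.0017,0.0049,0.0000
-0.0529,-0.0002,-0.0710,-0.0017,0.0049,0.0000
```

```bash
python3 -m jog '[-0.0027,0,-0.0135,0,0,0, -0.0074,0,-0.0265,0,0,0, -0.014,0,-0.0386,0,0,0, -0.0224,0,-0.0496,0,0,0, -0.0323,0,-0.0592,0,0,0, -0.0435,0,-0.0672,0,0,0, -0.0558,0,-0.0735,0,0,0]'; python3 st.py blue 1.05 1.2 1.35 1.5 1.65 1.75 1.8 1.85
```

```text
time: 10.58
tool_pos: [638.4, 62.2, 250.3]
tcp_rot: [-179.9, 40.1, -176.8]
ft_force: [5.7, -5.6, -8.0]
finger_gap: 21.5
grip_force: 31.0
grasp rack [628.8  27.  264.6] r 93.069343057318 q~ 1.1309089952076548 F [ 5.7 -5.6 -8. ]
0.0010,0.0000,0.0018,-0.0020,0.0013,0.0001
-0.0121,0.0000,-0.0026,-0.0020,0.0013,0.0001
-0.0257,0.0000,-0.0050,-0.0020,0.0013,0.0001
-0.0395,0.0000,-0.0053,-0.0020,0.0013,0.0001
-0.0532,0.0000,-0.0036,-0.0020,0.0013,0.0001
-0.0621,0.0000,-0.0013,-0.0020,0.0013,0.0001
-0.0664,0.0000,0.0001,-0.0020,0.0013,0.0001
-0.0707,0.0000,0.0018,-0.0020,0.0013,0.0001
```

```bash
python3 -m jog '[-0.013,0,-0.0044,0,0,0, -0.0267,0,-0.0068,0,0,0, -0.0405,0,-0.0071,0,0,0, -0.0542,0,-0.0054,0,0,0, -0.0631,0,-0.0031,0,0,0, -0.0674,0,-0.0017,0,0,0, -0.0674,0,-0.0017,0,0,0, -0.0674,0,-0.0017,0,0,0]'; python3 st.py blue 1.8
```

```text
time: 11.58
tool_pos: [689.2, 64.9, 295.9]
tcp_rot: [-179.9, 40.2, -176.8]
ft_force: [-0.3, -5.5, -1.7]
finger_gap: 21.3
grip_force: 29.8
grasp rack [679.6  27.  310.2] r 94.54751364839439 q~ 1.8760582267876837 F [-0.3 -5.5 -1.7]
0.0019,0.0001,0.0023,-0.0020,0.0031,0.0002
```

Cap is at about 1.8 rad. I'll release, back out along the tool axis and verify.

```bash
python3 -m jog '[0,0,0,0,0,0, 0,0,0,0,0,0, 0,0,0,0,0,0, 0,0,-0.03,0,0,0, 0,0,-0.08,0,0,0, 0,0,-0.12,0,0,0, 0.05,0,-0.16,0,0,0, 0.05,0,-0.16,0,0,0]' 0.06; python3 -m jog '[0,0,0,0,0,0, 0,0,0,0,0,0]'; python3 look.py w5 blue_cap red_cap
python3 - <<'E'
from h import *
d=np.load("w5.npz"); W=d["W"]; hsv=cv2.cvtColor(d["px"],cv2.COLOR_RGB2HSV).astype(int)
m=(abs(hsv[...,0]-115)<=10)&(hsv[...,1]>130)&~np.isnan(W[...,0])&(W[...,2]>245)&(W[...,2]<340)&(W[...,0]>600)&(W[...,0]<760)
Q=Ro.from_euler('z',-YAW,degrees=True).apply(W[m]); n=cv2.SVDecomp(Q-Q.mean(0))[2][2]; n*=np.sign(n[0]); print(m.sum(),n,"q",np.radians(35)+np.arctan2(n[0],n[2]))
o=np.load("scene.npz"); p=r.snapshot("scene"); 
cv2.imwrite("pics/c.png",np.hstack([cv2.resize(x[110:410,130:400,::-1],(400,444),interpolation=3) for x in (o["px"],p["pixels"])]))
print(r.sense()["ft_force"])
E
```

```text
time: 12.58
tool_pos: [546.0, 58.5, 388.4]
tcp_rot: [-180.0, 40.5, -176.8]
ft_force: [0.7, -0.1, 0.2]
finger_gap: 45.2
grip_force: 0.0
time: 12.82
tool_pos: [549.0, 58.4, 385.0]
tcp_rot: [-180.0, 40.1, -176.9]
ft_force: [0.7, -0.5, 0.4]
finger_gap: 45.2
grip_force: 0.0
blue_cap 0.73 [242. 188. 313. 254.] 3290 [683.  65. 267.]
red_cap 0.56 [ 55.  90. 126. 196.] 4654 [ 680. -123.  202.]
red_cap 0.2 [146.  84. 218. 195.] 4859 [675. -29. 202.]
1945 [ 0.89862343 -0.01172862  0.438564  ] q 1.7276278158843121
[ 0.68739366 -0.15684388  0.20770161]
```

View pics/w5.png

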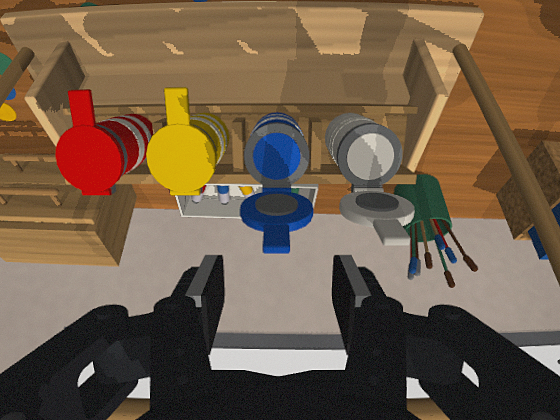

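View pics/c.png

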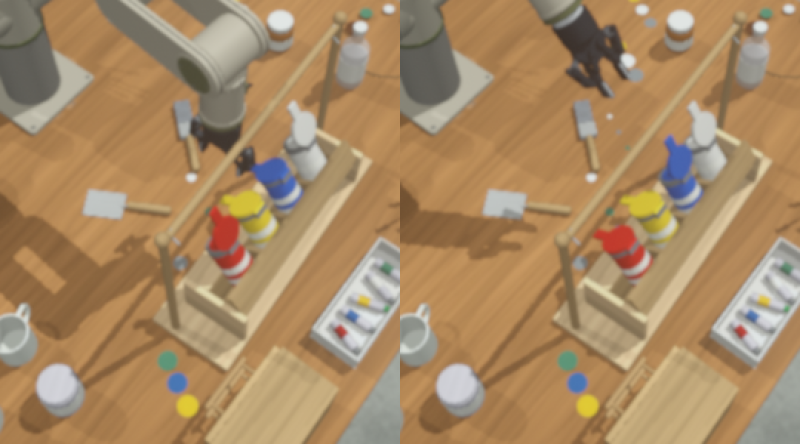

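The wrist picture shows the red cap shut (90,140) and the blue cap open (275,215) at about 1.73 rad, with yellow and white unchanged. The before/after scene pair shows the loose things in the same places, and the arm is clear of everything.

```bash
python3 -c "
from bench import r
print(r.hand_in())"
```

```text
the job is handed in; nothing more can be done
None
```

The red cap is pressed shut and the blue cap then opened to about 1.73 rad (past the required 1.55); the yellow and white caps and the loose things look unmoved, and the job is handed in, but hand-in returned no verdict.

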